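Clip a bag handle's snap hook onto the ring of a bag panel

ROBOT

A 7-joint arm with a two-finger parallel gripper is mounted at the origin on the work surface. World frame = base frame: x ahead of the robot, y to its left, z up, the work surface at z = 0. Lengths are in m, angles in degrees, forces in N, time in s.
With the tool pointing down it reaches from about 0.35 to 0.9 m from the base axis. Payload 7.2 kg.
Tool frame: the origin (TCP) lies on the centre line of the jaws, within the pads' length; the fingertips stand 22 mm ahead of it and the grasp point (between the pads) lies 3 mm ahead of it; z points along the fingers, y is the line along which they close (so a half turn about z gives the same grasp; the last joint's range is limited). The gripper opens to 88 mm and grips with 3 to 60 N. Pads are 20 mm wide; open, the fingers measure 115 mm over their backs; the gripper's body (75 mm by 178 mm) begins 61 mm behind the grasp point.
Start: joints at [65.993, 23.554, -0.728, 91.456, 0.321, 64.991, -4.71], TCP at [0.215, -0.587, 0.211] pointing down, gripper open.
Joint ranges: [-169.25, 169.25], [-16.82, 113.86], [-84.01, 82.57], [7.8, 145.47], [-59.2, 239.2], [7.22, 106.19], [-163.78, 163.78]. Speed limits (degrees/s): [136.94, 136.94, 172.46, 172.46, 180, 180, 180].

INTERFACE

Orientations are given as [roll, pitch, yaw] about the fixed x, y, z axes, in that order (R = Rz(yaw) Ry(pitch) Rx(roll)).
In Python, from workcell import ctrl, optics gives the robot as it stands. The module is installed in compiled form; this text tells all that it offers. Calls block until the motion is done:
- ctrl.movep(position, orientation): joint-space move of the TCP to a pose.
- ctrl.line_to(position, velocity=0.15, ori=None): straight line of the TCP; ori=None keeps the orientation; velocity is the mean speed in m/s.
- ctrl.move_j(angles): joint-space move.
- ctrl.move_gripper(opening, effort=None): finger opening in m; effort is the grip in N (None keeps the last); returns when the fingers have stopped.
- ctrl.sleep(seconds).
- ctrl.ik(position, orientation): joint angles nearest the present ones, or None.
- ctrl.sense(): the state.
- optics.capture(name): name is "scene" or "side" or "wrist"; returns a dict with "pixels" (400x640x3 uint8, red, green, blue), "z_map" (400x640 float32, m along the optical axis (not along the pixel's ray), 0 where there is no reading), "fx", "fy", "cx", "cy" (pixels), "camera_from_world" (4x4, takes a point from world to camera coordinates); the wrist camera has in their place "tool_from_camera" (4x4, takes a point from camera to tool coordinates, whose origin is the TCP and whose axes are the flange's). Camera axes: x right, y down, z forward; pixel columns grow to the right and rows downward; lengths in m; the calibration is good to about 2 mm. A picture is of the moment at which its call begins: read the wrist's pose just before it.
A pose or a line that the arm cannot do raises ctrl.Unreachable and nothing moves.
- ctrl.hand_in(): hands the job in; it is judged then, once.
Trained networks look in a picture, given as the dict that the camera call returned (one of the last four; its "shot" number tells which), for a name from the list of things; names that differ only in an ending like _2 or _b are one class to them, and where a whole thing is asked for, a point or a joint stands for the part that bears it (a point fixed in the world has none). Each returns a list of dicts, best first, with "conf" (0 to 1); they miss things now and then, are a little off and sometimes report something else, mostly with a low value. They report only what shows in the picture. A call takes as long as a camera call. They do not tell look-alikes from the thing itself.
- optics.boxes_of(name, picture): "position" ([column, row] in pixels, amid what is visible of it).
- optics.cut_out(name, picture): "mask" (400x640 bool, what is visible of it) and "position" ([column, row] in pixels, amid what is visible of it).
- optics.landmark_of(name, picture): "position" ([column, row] in pixels: a listed point, or the origin of a listed thing).
The state is a dict: "clock": time; "q": joint angles; "joint_velocities": joint speeds; "joint_efforts": joint torques, N m; "tool_pos": TCP position; "orientation": TCP orientation; "wrist_force": force on the tool from outside, world axes, zero at the start; "wrist_torque": the same for the moment, N m; "grip_width": finger opening in m; "grip_force": force on a finger pad.
Only numpy, scipy, OpenCV 4.12 (cv2) and the standard library are available. Lean on these libraries where they do the work, as an engineer would, in place of code of your own. Each camera call takes 0.05 s, during which the arm holds its last target. There are 200 camera calls.

TASK

Clip the wooden bag handle onto the red bag panel: push the sprung gate of its steel snap hook against one of the upright sides of the panel's steel ring until the ring is inside the hook and the gate has snapped fully shut behind it. Leave the handle lying flat on the panel, clipped on and let go, and leave the two thread spools and the button jar where they stand.

Things in the scene. Friction and masses are not known exactly. Their poses are not given: they have to be found in the camera images.
- handle: Loose bag handle, 154 mm long, about 150 g, lying flat, snap hook at its +x end. Origin: underside, below the grip; x runs along the handle towards the hook, y to the left of that, z up. Dark wooden grip bar x = -50 to +40 mm, 22 mm wide (y), 20 mm high (grip it here across its width), small brass ends. The hook's bars, 7 mm thick, lie in the plane z = 10 mm.
- hook_mouth (a point): Middle of the hook's mouth, at handle x = 88, y = 0, z = 10 mm; axes as the handle's. The bright steel hook is a C from handle x = 46 to 98 mm, its inside 26 mm wide (y = -9.5 to +16.5 mm) and reaching back to x = 53 mm. The mouth faces +x, 19 mm wide (y = -9.5 to +9.5 mm) and is closed by the gate; the hooked nose is on the +y side.
- gate (a joint): Sprung black gate across the mouth, a 6 mm bar pivoted at handle x = 88, y = -13 mm, 27 mm long. 0 rad = shut (along y), growing as it swings into the hook (inwards only), at most 1.4. Spring 0.04 N m shut, 0.09 at 1.2 rad: 3 to 8 N of push. A bar entering at y = 0 opens it about 1.1 rad; it snaps shut once the bar is in as far as handle x = 61 mm.
- panel: Stiff red bag panel, 200 x 130 x 8 mm, fixed. Origin: centre of its underside; x along its length, z up. A fixed steel ring (arch of 6 mm round bar, 43 mm high over the panel) stands on it in the plane y = 0, its two upright sides at x = +30 and +76 mm (axes), straight for the lowest 22 mm. The 127 mm of panel between its -x edge and the ring are free.
- ring_near (a point): Point on the axis of the ring's upright side at panel x = +30 mm, 10 mm above the panel's top (the height of the hook's plane when the handle lies on the panel). A handle pointing along the panel's +x direction meets this side first.
- ring_far (a point): The same point on the ring's other upright side, at panel x = +76 mm.
- spool_blue: Thread spool with blue thread, 38 mm across, 50 mm high, standing; origin at the centre of its underside. Bystander.
- spool_gold: Thread spool with yellow thread, the same size. Bystander.
- button_jar: Amber jar with a brass lid, 48 mm across, 58 mm high, standing; origin at the centre of its underside. Bystander.
Things that resemble listed ones, but are neither listed nor needed, are in the scene too. Of the things that look like the handle, take the one that is farthest from the robot's base at the start.

How it is judged:
By the outcome, as a careful person would: the job done as asked, in the order asked, and still so for the second after the job is handed in, with the robot touching nothing.
It also fails if it takes over 40 s, if anything falls off the work surface, if the arm or the gripper's body presses on something with over 40 N, if the wrist force passes 120 N, or if a joint passes its speed limit or range.

## Working session

There is one attempt and no reset: what is moved stays moved. The work goes in short steps, each a Python script; the robot and the scene stay as the last script left them, time stands still between calls to the robot, and variables do not carry over. Pictures are saved under pics/ and viewed, at most 10 in all, crops included, and the job is handed in when it is done.

```bash
mkdir -p pics; cat > h.py <<'E'
import numpy as np, cv2
from scipy.spatial.transform import Rotation as R
from workcell import ctrl, optics
def shot(n):
    if n=="wrist":
        s=ctrl.sense(); p=optics.capture(n)
        T=np.eye(4); T[:3,:3]=R.from_euler('xyz',s['orientation'],degrees=True).as_matrix(); T[:3,3]=s['tool_pos']
        p['wfc']=T@p['tool_from_camera']
    else:
        p=optics.capture(n); p['wfc']=np.linalg.inv(p['camera_from_world'])
    return p
def cloud(p):
    v,u=np.mgrid[:400,:640]; z=p['z_map']
    c=np.stack([(u-p['cx'])/p['fx']*z,(v-p['cy'])/p['fy']*z,z],-1)
    w=c@p['wfc'][:3,:3].T+p['wfc'][:3,3]; w[z<=0]=np.nan
    return w
def ray(p,px,h):
    "intersect pixel ray with plane z=h"
    d=p['wfc'][:3,:3]@np.array([(px[0]-p['cx'])/p['fx'],(px[1]-p['cy'])/p['fy'],1]); o=p['wfc'][:3,3]
    return o+d*(h-o[2])/d[2]
def project(p,w):
    c=np.linalg.inv(p['wfc'])@np.append(w,1); return np.array([c[0]/c[2]*p['fx']+p['cx'],c[1]/c[2]*p['fy']+p['cy']])
def save(p,name,crop=None,s=1):
    im=p['pixels'][...,::-1]
    if crop: im=im[crop[1]:crop[3],crop[0]:crop[2]]
    cv2.imwrite('pics/'+name,cv2.resize(im,None,fx=s,fy=s,interpolation=cv2.INTER_CUBIC))
E
python3 - <<'E'
from h import *
np.set_printoptions(precision=3,suppress=True)
for n in("scene","side"):
    p=shot(n); save(p,n+'0.png'); w=cloud(p)
    print(n,p['wfc'][:3,3])
    for t in("handle","panel","spool_blue","spool_gold","button_jar"):
        for d in optics.cut_out(t,p):
            m=d['mask']; print(t,round(d['conf'],2),np.round(d['position']),np.nanmedian(w[m],0),m.sum())
    for t,h in(("handle",.0),("hook_mouth",.01),("panel",0),("ring_near",.018),("ring_far",.018)):
        for d in optics.landmark_of(t,p): print('L',t,round(d['conf'],2),np.round(d['position']),ray(p,d['position'],h))
E
```

```text
scene [0.904 0.148 0.56 ]
handle 0.81 [254. 124.] [ 0.39  -0.211  0.016] 720
handle 0.59 [214. 195.] [ 0.585 -0.191  0.016] 939
panel 0.56 [430. 243.] [0.554 0.199 0.009] 7531
spool_blue 0.78 [286. 252.] [ 0.664 -0.009  0.05 ] 672
spool_blue 0.49 [217. 194.] [ 0.585 -0.192  0.015] 1031
spool_gold 0.9 [316. 204.] [ 0.556 -0.007  0.049] 589
button_jar 0.69 [344. 167.] [0.458 0.007 0.048] 740
L handle 0.91 [224. 190.] [ 0.563 -0.198  0.   ]
L handle 0.86 [254. 132.] [ 0.395 -0.218  0.   ]
L hook_mouth 0.95 [289. 115.] [ 0.326 -0.163  0.01 ]
L hook_mouth 0.78 [191. 217.] [ 0.644 -0.216  0.01 ]
L panel 0.68 [429. 241.] [0.538 0.201 0.   ]
L ring_near 0.85 [430. 251.] [0.57  0.204 0.018]
L ring_far 0.64 [424. 273.] [0.612 0.203 0.018]
side [ 0.231 -0.307  0.592]
handle 0.75 [427. 270.] [ 0.567 -0.195  0.018] 1299
handle 0.57 [355. 369.] [ 0.379 -0.211  0.018] 2062
panel 0.6 [371. 177.] [ 0.649 -0.018  0.038] 608
panel 0.55 [242. 161.] [0.527 0.191 0.008] 5327
spool_blue 0.63 [370. 176.] [ 0.649 -0.017  0.038] 630
button_jar 0.93 [277. 243.] [ 0.437 -0.006  0.052] 1116
button_jar 0.69 [246. 165.] [0.529 0.191 0.008] 5141
L handle 0.88 [421. 277.] [ 0.559 -0.194  0.   ]
L handle 0.85 [367. 372.] [ 0.392 -0.224  0.   ]
L hook_mouth 0.89 [464. 246.] [ 0.647 -0.216  0.01 ]
L hook_mouth 0.75 [303. 376.] [ 0.327 -0.166  0.01 ]
L panel 0.63 [246. 161.] [0.539 0.199 0.   ]
L ring_near 0.68 [253. 150.] [0.559 0.196 0.018]
L ring_far 0.9 [273. 134.] [0.614 0.199 0.018]
```

View pics/scene0.png

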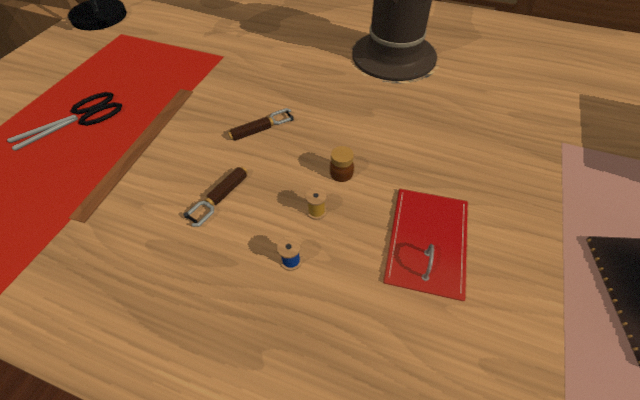

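View pics/side0.png

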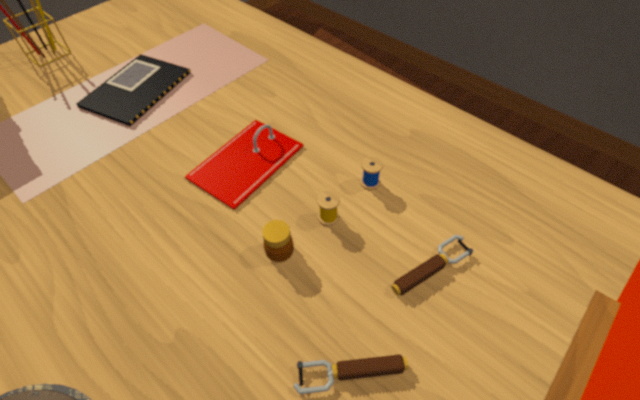

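Two look-alikes for the handle show in the scene picture: A at (224,190), world (0.56,-0.20), r≈0.59 m; B at (254,128), world (0.39,-0.22), r≈0.45 m. A is the farther one, so I take A. The red mat on the left resembles the panel, but the panel is the one with the ring, at (429,241). The panel's +x runs roughly along world +x. Next I move above A for a close look.

```bash
python3 - <<'E'
from h import *
np.set_printoptions(precision=3,suppress=True)
for y in(-13,167):
    for P in([.56,-.196,.2],[.5,.2,.2]): print(y,P,ctrl.ik(P,[180,0,y]),)
print(ctrl.sense()['orientation'])
a=ctrl.ik([.54,-.19,.22],[180,0,-13]);b=ctrl.ik([.54,-.19,.22],[180,0,167])
y=-13 if b is None or (a is not None and abs(a[6])<abs(b[6])) else 167
ctrl.movep([.54,-.19,.22],[180,0,y])
p=shot("wrist"); save(p,'w1.png'); w=cloud(p)
print(y,ctrl.sense()['clock'])
for d in optics.cut_out("handle",p): print(d['conf'],d['position'],np.nanmedian(w[d['mask']],0),d['mask'].sum())
for t,h in(("handle",0),("hook_mouth",.01)):
    for d in optics.landmark_of(t,p): print(t,d['conf'],d['position'],ray(p,d['position'],h))
# dark grip bar
hsv=cv2.cvtColor(p['pixels'],cv2.COLOR_RGB2HSV)
m=(w[...,2]>.014)&(w[...,2]<.03)&(np.hypot(w[...,0]-.565,w[...,1]+.197)<.075)&(hsv[...,2]<110)
q=w[m]; print(m.sum(),np.nanmedian(q[:,2])); r=cv2.minAreaRect((q[:,:2]*1000).astype(np.float32)); print(r)
E
```

```text
-13 [0.56, -0.196, 0.2] [ 21.892  21.471  -9.602  96.342   3.946  62.517 -91.878]
-13 [0.5, 0.2, 0.2] [  11.863   23.28   -50.152  101.901   19.718   64.072 -147.786]
167 [0.56, -0.196, 0.2] [ 42.219  25.64  -37.665  94.93   16.928  65.245  77.122]
167 [0.5, 0.2, 0.2] [ 20.62   29.154 -64.598 101.449  28.383  67.78   24.608]
[179.999  -0.     20.102]
167 3.0083
0.95 [270.6, 53.5] [ 0.39  -0.214  0.019] 2261
0.8 [324.1, 198.3] [ 0.575 -0.194  0.018] 1701
handle 0.85 [266.6, 60.7] [ 0.394 -0.224  0.   ]
handle 0.56 [325.5, 183.7] [ 0.561 -0.188  0.   ]
hook_mouth 0.86 [319.6, 245.5] [ 0.644 -0.216  0.01 ]
1049 0.019127540190718884
((559.575927734375, -193.20204162597656), (21.523866653442383, 95.5067367553711), 75.01325988769531)
```

View pics/w1.png

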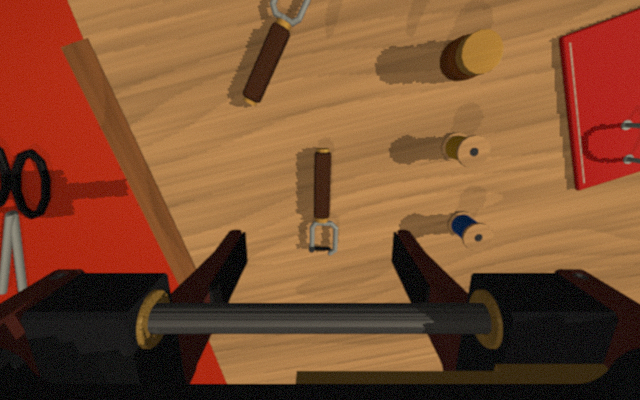

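The picture shows handle A at (322,185) with its black gate at (322,249), look-alike B at (270,55), and the ring at the right edge, (625,142). The measured grip bar (95×22 mm, top at 19 mm, yaw -15°) agrees with the landmarks, so I grasp A.

```bash
python3 - <<'E'
from h import *
np.set_printoptions(precision=4,suppress=True)
o=[180,0,165]
ctrl.movep([.562,-.194,.10],o)
ctrl.line_to([.562,-.194,.0245],.12)
ctrl.move_gripper(.0,35)
s=ctrl.sense(); print(s['grip_width'],s['grip_force'],s['wrist_force'],s['clock'])
ctrl.line_to([.562,-.194,.20],.25)
ctrl.movep([.42,.2,.2],[180,0,180])
s=ctrl.sense(); print(s['grip_width'],s['tool_pos'],s['q'],s['wrist_force'],s['clock'])
for n in("wrist","scene","side"):
    p=shot(n); save(p,n+'2.png'); w=cloud(p); print(n)
    for t,h in(("ring_near",.018),("ring_far",.018),("panel",0),("hook_mouth",s['tool_pos'][2]-.0145),("handle",s['tool_pos'][2]-.0245)):
        for d in optics.landmark_of(t,p): print(t,round(d['conf'],2),np.round(d['position']),ray(p,d['position'],h))
    for d in optics.cut_out("panel",p)[:2]:
        q=w[d['mask']]; q=q[(abs(q[:,2]-.008)<.006)]; print(d['conf'],np.median(q[:,2]) if len(q) else 0,cv2.minAreaRect((q[:,:2]*1000).astype(np.float32)) if len(q)>9 else 0)
    m=(w[...,2]>.02)&(w[...,2]<.06)&(w[...,0]>.53)&(w[...,0]<.66)&(w[...,1]>.15)&(w[...,1]<.25)
    q=w[m]
    if len(q)>9: print('ring',len(q),np.median(q,0),q.min(0),q.max(0),np.polyfit(q[:,0],q[:,1],1))
E
```

```text
0.00042448645407333033 0.0 [ 0.4508 -0.4827  0.4639] 5.8333
0.0006218774618193812 [0.4209 0.1989 0.1998] [ 17.0022  16.5172 -56.617  110.8675  15.7801  60.8236  43.5319] [ 0.2012  0.6571 -0.4057] 8.2333
wrist
hook_mouth 0.79 [ 6. 95.] [0.3343 0.0097 0.1853]
handle 0.64 [ 43. 268.] [ 0.4568 -0.0101  0.1753]
0.88 0.007345716842954264 ((504.4822082519531, 192.64288330078125), (128.11996459960938, 130.34962463378906), 6.254761695861816)
scene
ring_near 0.66 [430. 250.] [0.5679 0.204  0.018 ]
ring_far 0.95 [424. 272.] [0.6108 0.2023 0.018 ]
panel 0.72 [426. 238.] [0.5344 0.1945 0.    ]
hook_mouth 0.63 [429. 242.] [0.6602 0.1833 0.1853]
hook_mouth 0.61 [290. 115.] [ 0.5101 -0.0615  0.1853]
hook_mouth 0.59 [193. 216.] [ 0.7252 -0.0983  0.1853]
handle 0.81 [226. 191.] [ 0.6696 -0.0858  0.1753]
handle 0.7 [254. 129.] [ 0.5487 -0.1057  0.1753]
0.97 0.009125411880277712 ((538.5665283203125, 197.60739135742188), (200.46080017089844, 130.3691864013672), 6.438294887542725)
ring 141 [0.6002 0.2037 0.0462] [0.5691 0.198  0.0203] [0.617  0.2089 0.0536] [0.1217 0.1309]
side
ring_near 0.94 [255. 150.] [0.5608 0.1941 0.018 ]
ring_far 0.91 [272. 131.] [0.6204 0.2086 0.018 ]
panel 0.65 [246. 164.] [0.5338 0.1944 0.    ]
panel 0.16 [423. 277.] [ 0.5613 -0.1974  0.    ]
hook_mouth 0.72 [466. 248.] [ 0.5199 -0.2457  0.1853]
hook_mouth 0.69 [301. 376.] [ 0.2968 -0.2069  0.1853]
handle 0.98 [422. 280.] [ 0.4591 -0.2306  0.1753]
handle 0.68 [368. 370.] [ 0.3454 -0.248   0.1753]
0.78 0.008225677317035385 ((540.4607543945312, 197.4027557373047), (206.85501098632812, 132.0142822265625), 6.437900066375732)
ring 120 [0.5848 0.2018 0.0422] [0.563  0.1969 0.0202] [0.6138 0.2076 0.0525] [0.1018 0.1418]
```

View pics/wrist2.png

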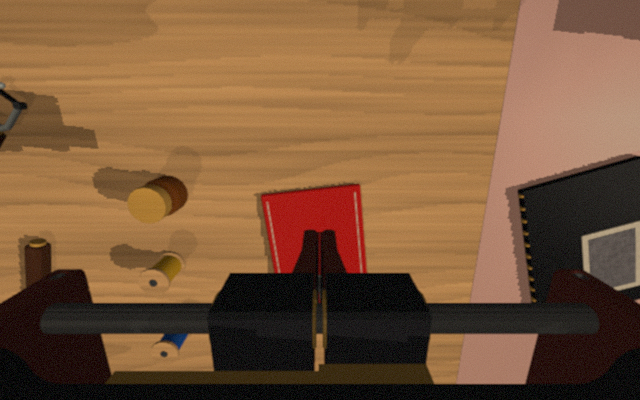

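View pics/side2.png

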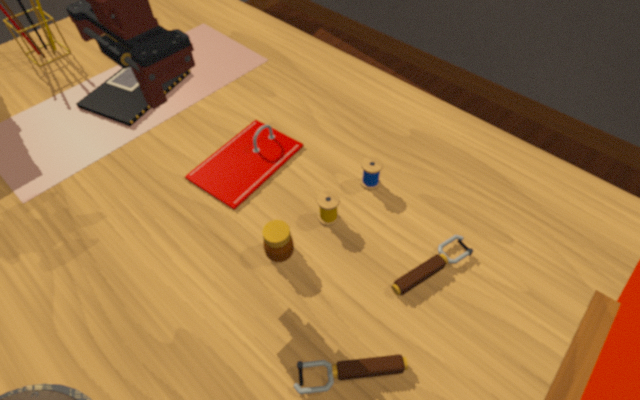

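The grasp missed: the jaws closed fully to 0.4 mm. The side view shows handle A untouched at (421,277), with the gripper over the panel at (130,60). I go back, stop at the bottom and look before closing.

```bash
python3 - <<'E'
from h import *
np.set_printoptions(precision=4,suppress=True)
o=[180,0,165]
ctrl.move_gripper(.088)
ctrl.movep([.562,-.194,.10],o)
s=ctrl.sense(); print(s['tool_pos'],s['orientation'],s['grip_width'])
ctrl.line_to([.562,-.194,.0245],.12)
s=ctrl.sense(); print(s['tool_pos'],s['orientation'],s['grip_width'],s['clock'],s['wrist_force'])
p=shot("side"); save(p,'s3.png',(300,150,560,350),3)
p=shot("wrist"); save(p,'w3.png')
print(p['tool_from_camera'])
E
```

```text
[ 0.5626 -0.1919  0.1007] [179.9531   0.0491 165.1636] 0.08808985613691045
[ 0.5625 -0.1937  0.025 ] [179.9889   0.0402 165.0259] 0.08757411780336984 13.0167 [ 0.2924 -0.4426 -0.4091]
[[-0.0011 -0.9577 -0.2878  0.0773]
 [ 1.     -0.0005 -0.002  -0.0002]
 [ 0.0018 -0.2878  0.9577 -0.1729]
 [ 0.      0.      0.      1.    ]]
```

View pics/s3.png

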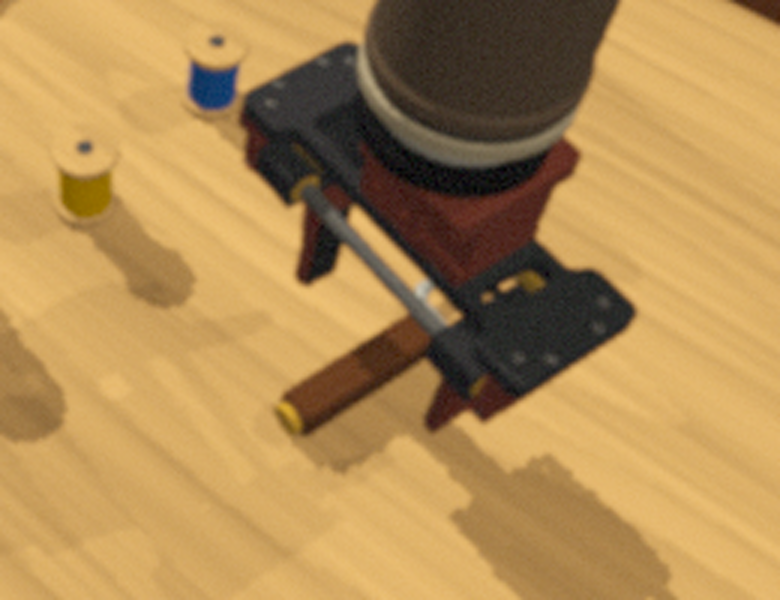

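```bash
python3 - <<'E'
from h import *
np.set_printoptions(precision=4,suppress=True)
s=ctrl.sense(); t=np.array(s['tool_pos']); a=np.radians(165); yv=np.array([np.sin(a),-np.cos(a),0])
p=shot("side")
for z in(.003,.013,.023):
    print(z,[ (project(p,np.r_[t[:2],z]+k*yv)-[300,150])*3 for k in(-.05,.05)])
w=cloud(p); print('tip depth',w[242,402],w[240,401],w[290,446],w[291,445])
ctrl.move_gripper(.0,35); s=ctrl.sense(); print(s['grip_width'],s['grip_force'],s['clock'])
ctrl.sleep(.3); s=ctrl.sense(); print(s['grip_width'],s['grip_force'])
p=shot("side"); save(p,'s4.png',(300,150,560,350),3)
E
```

```text
0.003 [array([433.0903, 447.6878]), array([306.1857, 302.6453])]
0.013 [array([437.2821, 438.7227]), array([308.5787, 292.7136])]
0.023 [array([441.5805, 429.5296]), array([311.0276, 282.5495])]
tip depth [ 0.5631 -0.1481  0.0461] [ 0.5618 -0.1464  0.0513] [ 0.5367 -0.2418  0.0517] [ 0.5371 -0.241   0.0471]
0.0006846928221937965 0.0 14.5083
0.0005412325360845628 0.0
```

View pics/s4.png

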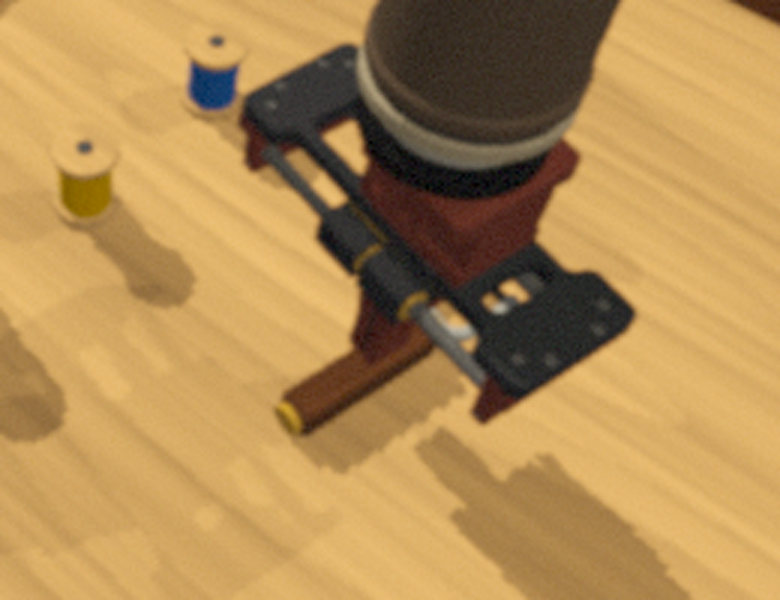

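The picture shows the closed fingertips around (370,350), at or above the top of the handle. The projection puts the tips at about z≈0.025 with the TCP at 0.025, so they stand roughly 20 mm higher than the description says. I open the jaws and go down in small force-checked steps.

```bash
python3 - <<'E'
from h import *
np.set_printoptions(precision=4,suppress=True)
ctrl.move_gripper(.05)
f0=np.array(ctrl.sense()['wrist_force'])
ctrl.line_to([.562,-.194,.014],.06)
for z in(.012,.010,.008,.0065,.005):
    ctrl.line_to([.562,-.194,z],.02)
    s=ctrl.sense(); df=np.array(s['wrist_force'])-f0; print(z,s['tool_pos'][2],df)
    if abs(df[2])>3: break
zt=s['tool_pos'][2]
if abs(df[2])>3: ctrl.line_to([.562,-.194,z+.003],.03)
ctrl.move_gripper(.0,35); s=ctrl.sense(); print(s['grip_width'],s['grip_force'],s['tool_pos'],s['clock'])
p=shot("side"); save(p,'s5.png',(300,150,560,350),3)
E
```

```text
0.012 0.011939340661458367 [-1.3987  0.9278 -0.4151]
0.01 0.009933716065107678 [-1.0612  0.4749 -0.3989]
0.008 0.00787838204176862 [-1.08    0.5019 -1.4797]
0.0065 0.006410717100560827 [-0.5893  0.1021 -1.6061]
0.005 0.004860065712067541 [-1.5168  0.4072 -0.1683]
0.02099185033212837 34.97799038887024 [ 0.5621 -0.1939  0.0051] 17.9
```

The handle is gripped: 21.0 mm width at 35 N. I carry it to the pre-push position in front of ring_near, with the axis along the panel (yaw ≈6.5°), and check there.

```bash
cat >> h.py <<'E'
PY=6.5; d=np.array([np.cos(np.radians(PY)),np.sin(np.radians(PY)),0]); ring=np.array([.5665,.2005,0])
O=[180,0,180+PY]
def at(x,z,n=0):  # TCP such that the ring lies at handle x (m)
    P=ring-d*x+n*np.array([-d[1],d[0],0]); P[2]=z; return P
E
python3 - <<'E'
from h import *
np.set_printoptions(precision=4,suppress=True)
ctrl.line_to([.562,-.194,.14],.25)
ctrl.movep(at(.112,.14),O)
ctrl.line_to(at(.112,.0155),.15)
s=ctrl.sense(); print(s['grip_width'],s['grip_force'],s['tool_pos'],at(.112,.0155),s['orientation'],s['wrist_force'],s['clock'])
p=shot("scene"); save(p,'sc6.png',(370,160,490,310),4)
for t,h in(("hook_mouth",.0195),("ring_near",.018)):
    for k in optics.landmark_of(t,p): print(t,k['conf'],k['position'],ray(p,k['position'],h))
q=shot("side")
for t,h in(("hook_mouth",.0195),("ring_near",.018)):
    for k in optics.landmark_of(t,q): print(t,k['conf'],k['position'],ray(q,k['position'],h))
E
```

```text
0.021093897340145225 34.978153109550476 [0.4557 0.1881 0.0161] [0.4552 0.1878 0.0155] [ 179.978     0.0545 -173.5045] [ 0.6387 -0.1355 -2.2594] 21.1
hook_mouth 0.94 [429.8, 234.0] [0.5368 0.1977 0.0195]
hook_mouth 0.81 [290.2, 114.7] [ 0.3347 -0.154   0.0195]
ring_near 0.66 [427.9, 254.3] [0.5761 0.2024 0.018 ]
hook_mouth 0.9 [299.5, 375.4] [ 0.3232 -0.1646  0.0195]
hook_mouth 0.61 [245.4, 154.0] [0.5405 0.1977 0.0195]
ring_near 0.64 [253.6, 151.5] [0.5562 0.1924 0.018 ]
ring_near 0.34 [213.0, 186.1] [0.4495 0.1807 0.018 ]
```

View pics/sc6.png

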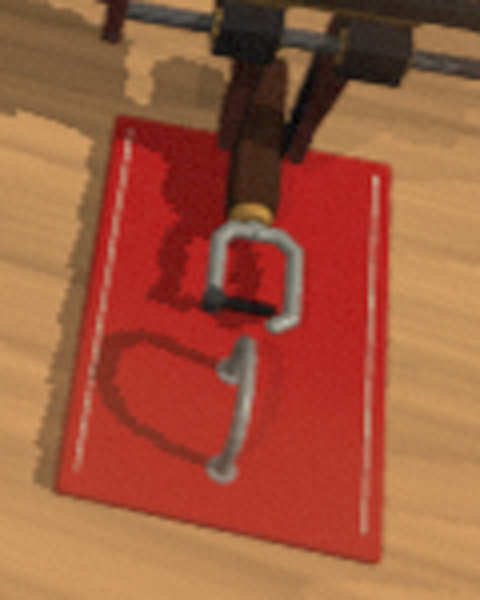

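The crop shows the hook (gate at (245,303), pivot at (212,298)) facing the near upright (foot at (230,372)). It is aligned to about 2 mm, with the ring slightly towards the pivot side. I shift the handle 1.5 mm to -y and push with force monitoring.

```bash
python3 - <<'E'
from h import *
np.set_printoptions(precision=3,suppress=True)
f0=np.array(ctrl.sense()['wrist_force']); n=-.0015
for x in list(np.r_[.102,.092,.082,.074,.067,np.arange(.063,.0485,-.002)]):
    ctrl.line_to(at(x,.0145,n),.05)
    s=ctrl.sense(); df=np.array(s['wrist_force'])-f0
    print(round(x,3),df,(np.array(s['tool_pos'])-ring)[:2]@d[:2],s['tool_pos'][2],s['grip_width'],s['clock'])
    if df@d<-14: break
p=shot("scene"); save(p,'sc7.png',(370,160,490,310),4)
E
```

```text
0.102 [ 0.834 -0.003  0.542] -0.10162148656984304 0.014409707424478977 0.0213212914390799 21.75
0.092 [ 0.737 -0.157  0.83 ] -0.0918000436909731 0.014401052858448896 0.021283915658436365 22.1
0.082 [-2.77  -1.684  1.039] -0.08251606032801044 0.014081687059172007 0.021106419522989465 22.45
0.074 [-0.661 -4.224  0.028] -0.07370274735445062 0.014325360062466402 0.021027422311103282 22.7583
0.067 [ 2.702 -4.077 -1.068] -0.06593787966307646 0.01466929345531709 0.021147128789407228 23.05
0.063 [ 4.558 -3.681 -0.653] -0.06182823132531831 0.014730356592596555 0.02158024949226691 23.3
0.061 [ 1.151  0.607 -0.155] -0.06069419203743753 0.014860586085923312 0.021097257532450456 23.55
0.059 [0.651 0.431 0.279] -0.05890473383334762 0.01458968812704705 0.02153105698202316 23.8
0.057 [ 1.633 -0.074 -0.534] -0.05686076233506742 0.014519973629074936 0.02086022410228163 24.05
0.055 [0.768 0.51  0.477] -0.05484343809764907 0.014504484884885822 0.021187191145953254 24.3
0.053 [0.951 0.493 0.478] -0.05299419233167509 0.014441706539777041 0.021056283593510552 24.55
0.051 [-4.144  0.267  2.331] -0.052656975875546956 0.014068887609593555 0.02120128693866029 24.8
0.049 [-9.216 -0.295  3.337] -0.05253450118609967 0.013639484384508124 0.02101168430033213 25.05
```

View pics/sc7.png

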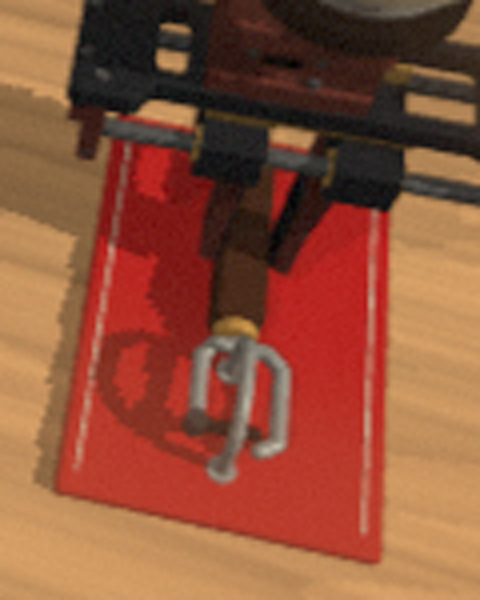

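The push force built up and then dropped at x≈61 mm, and the back bar made contact at about 53 mm. The picture shows the near upright (230,365) inside the hook and the black gate (185–260, 420–435) shut across the mouth. I back off 2 mm, lower, release and retreat.

```bash
python3 - <<'E'
from h import *
np.set_printoptions(precision=3,suppress=True)
n=-.0015
ctrl.line_to(at(.055,.0145,n),.05)
f0=np.array(ctrl.sense()['wrist_force'])
for z in(.0138,.0131,.0126):
    ctrl.line_to(at(.055,z,n),.02); s=ctrl.sense(); df=np.array(s['wrist_force'])-f0; print(z,s['tool_pos'],df)
    if df[2]>3: break
ctrl.move_gripper(.05); 
ctrl.line_to(at(.055,.16,n),.15); ctrl.movep([.42,.1,.25],O)
s=ctrl.sense(); print(s['clock'],s['grip_width'],s['wrist_force'])
p=shot("scene"); save(p,'sc8.png',(270,160,490,310),3)
w=cloud(p)
for k in optics.cut_out("handle",p): 
    z=w[k['mask']]; print(k['conf'],k['position'],np.nanmedian(z,0))
E
```

```text
0.0138 [0.512 0.193 0.014] [ 0.381 -0.205 -1.928]
0.0131 [0.512 0.193 0.013] [0.869 0.676 0.181]
0.0126 [0.512 0.193 0.013] [-1.312 -0.97   6.626]
28.5667 0.049904583193929035 [ 0.44   0.388 -0.141]
0.87 [257.4, 126.9] [ 0.393 -0.213  0.016]
0.63 [427.9, 232.5] [0.535 0.193 0.028]
0.54 [425.1, 248.9] [0.561 0.203 0.009]
```

View pics/sc8.png

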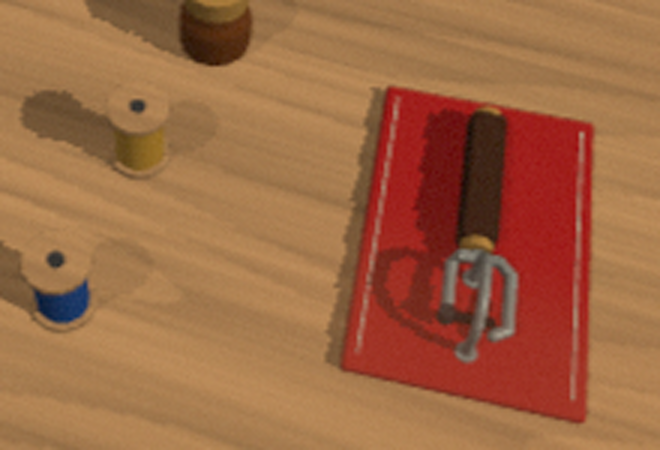

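The handle lies flat on the panel with the ring upright (472,270) inside the hook and the gate (440–495, 312–325) shut. The spools and jar stand undisturbed, so I hand in.

```bash
python3 -c "
from workcell import ctrl
print(ctrl.hand_in())"
```

```text
the job is handed in; nothing more can be done
None
```

I clipped the handle onto the panel's near ring upright and handed the job in at about 29 s: the last picture shows the gate shut, the handle released and lying flat, and the spools and jar untouched; an earlier grasp missed because the fingertips sat about 20 mm higher than stated.

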